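# Show the tacking order on a dry-fitted weldment

## Task

The pieces of a weldment stand loose on the steel base plate, and a camera is to record which two are tacked first: with the fingertips, point straight down at the middle of the pipe with the flange, about two centimetres above its top, and hold still for two seconds, then do the same over the taller of the two square tubes. Then press the button on the pendant box fully in to store the order, and let it come back out. Touch none of the pieces on the plate, point closely at none of the other three (pass well above them), and leave everything else where it lies.

Things in the scene. Friction and masses are not known exactly. Their poses are not given: they have to be found in the camera images.
- plate: flat bare steel base plate 250 x 350 x 10 mm (x, y, z), fixed on the table; origin under its centre; the five loose bare-steel pieces stand upright on it, in any order, one at each corner region and one in the middle, centres at least 100 mm apart
- flanged: pipe with a flange: steel pipe 60 mm outside, 50 mm inside, upright, with a round flange 96 mm wide and 12 mm thick round its foot; 80 mm high over all; loose; origin at the centre of its underside, z up
- flanged_top (a point): centre of its top end, 80 mm above its underside; z up; in the open mouth of the pipe
- tall_tube: taller square tube: steel, 50 x 50 mm, 100 mm high, 4 mm walls, open at the top, upright, loose; origin at the centre of its underside, z up
- tall_tube_top (a point): centre of its top end, 100 mm above its underside; z up; in the open mouth of the tube
- plain_pipe: plain steel pipe without flange, 60 mm outside, 80 mm high, upright, loose (bystander); origin at the centre of its underside
- plain_pipe_top (a point): centre of its top end, 80 mm above its underside; z up
- short_tube: shorter square tube: steel, 50 x 50 mm, 50 mm high, upright, loose (bystander); origin at the centre of its underside
- short_tube_top (a point): centre of its top end, 50 mm above its underside; z up
- round_bar: solid round steel bar end, 34 mm across, 60 mm high, upright, loose (bystander); origin at the centre of its underside
- round_bar_top (a point): centre of its top end, 60 mm above its underside; z up
- pendant: grey pendant box 110 x 75 x 45 mm (x, y, z), fixed on the table left of the plate; origin under its centre; one round push button, 32 mm across, on its top, pressed straight down
- store_top (a point): centre of the top face of the push button on the pendant box (it moves with the button); z up
- store (a joint): the push button: 0 released, 0.006 m fully in; sprung, comes back by itself, fully in takes about 5 N
- hammer: hammer lying on the table at the right (bystander, loose); origin at the middle of its underside, lying along its x
- wrench: wrench lying flat on the table at the left, beyond the pendant box (bystander, loose); origin at the middle of its underside
- spray_can: spray can 66 mm wide, 190 mm high, standing at the far left (bystander, loose); origin at the centre of its underside
- magnet: flat welding magnet 90 x 90 x 30 mm lying at the right (bystander, loose); origin at the centre of its underside

How it is judged:
By the outcome, as a careful person would: the job done as asked, in the order asked, and still so for the second after the job is handed in, with the robot touching nothing.
It also fails if it takes over 48 s, if anything falls off the work surface, if the arm or the gripper's body presses on something with over 40 N, if the wrist force passes 120 N, or if a joint passes its speed limit or range.

## Robot

A 6-joint arm with a two-finger parallel gripper is mounted at the origin on the work surface. World frame = base frame: x ahead of the robot, y to its left, z up, the work surface at z = 0. Lengths are in mm, angles in degrees, forces in N, time in s.
With the tool pointing down it reaches from about 250 to 775 mm from the base axis. Payload 4 kg.
Tool frame: the origin (TCP) lies between the finger pads, 19 mm behind the fingertips; this is the grasp point; z points along the fingers, y is the line along which they close (so a half turn about z gives the same grasp; the last joint's range is limited). The gripper opens to 94 mm and grips with 3 to 60 N. Pads are 16 mm wide; open, the fingers measure 119 mm over their backs; the gripper's body (75 mm by 177 mm) begins 78 mm behind the grasp point.
Start: joints at [60.212, 4.996, 78.535, -0, 96.463, -5.907], TCP at [222.671, 502.928, 224.306] pointing down, gripper open.
Joint ranges: [-177.83, 177.83], [-43.37, 116.18], [15.69, 146.23], [-61.86, 241.86], [9.47, 152.12], [-147.06, 147.06]. Speed limits (degrees/s): [159.86, 159.86, 180, 180, 180, 180].

## Interface

Orientations are given as [roll, pitch, yaw] about the fixed x, y, z axes, in that order (R = Rz(yaw) Ry(pitch) Rx(roll)).
In Python, from station import bot gives the robot as it stands.
- The arm moves only by the tool send_rows, never from a script. Its argument "rows" is a list of rows, each an object with "delta_pos": the shift along the tool's x, y, z in m, a list of three; "rotation": the turn, a rotation vector about the tool's x, y, z in degrees, a list of three. A call has exactly 8 rows; each row shifts and turns the commanded pose from where the row before left it, along the tool's axes as they then stand; what a row does not reach is not made up. A row lasts 1/8 s, in which the tool goes at most 62.5 mm and 10.7 degrees, less where a joint would pass 70% of its speed; a pose out of reach is approached as far as the arm can. A call is refused whole if a number of a shift passes 0.0625 or a number of a turn 10.7, either way. A call with a gripper value outside its range is refused whole. "claw" is the closure, from -1 (fully open) to 1 (shut), set as the call begins (left out, the last holds). The fingers move at their own pace and stop on an object; "force" is the grip in N (left out, the last holds). Time passes only in rows, so rows that do not move let the fingers close, or fill a call up. It gives the time, the measured TCP pose, the force, the opening and the grip force at its end, in the units of the state.
- bot.state(): the state, without advancing time (a new reading comes with each control period).
- bot.get_image(name): name is "scene" or "top" or "wrist"; returns a dict with "frame" (420x560x3 uint8, blue, green, red), "range_z" (420x560 float32, mm along the optical axis (not along the pixel's ray), 0 where there is no reading), "mtx" (3x3 intrinsics, pixels), "R" (3x3) and "t" (3): a world point X has camera coordinates R X + t. Camera axes: x right, y down, z forward; pixel columns grow to the right and rows downward; lengths in mm; the calibration is good to about 2 mm. A picture is of the moment at which its call begins.
- bot.close_job(): hands the job in; it is judged then, once.
The state is a dict: "time": time; "qpos": joint angles; "joint_vel": joint speeds; "joint_torque": joint torques, N m; "position": TCP position; "tcp_rot": TCP orientation; "contact_force": force on the tool from outside, world axes, zero at the start; "torque": the same for the moment, N m; "grip_width": finger opening in mm; "finger_force": force on a finger pad.
Only numpy, scipy, OpenCV 4.12 (cv2) and the standard library are available. Lean on these libraries where they do the work, as an engineer would, in place of code of your own. Each camera call takes 0.05 s, during which the arm holds its last target. There are 200 camera calls.

## Working session

There is one attempt and no reset: what is moved stays moved. The work goes in short steps, Python scripts to look and compute and a tool call to move; the robot and the scene stay as the last step left them, time stands still between calls to the robot, and variables do not carry over. Pictures are saved under pics/ and viewed, at most 10 in all, crops included, and the job is handed in when it is done.

Besides the shell and the picture viewer there is one more tool, called after "Request:" as name([rows], argument=value, ...), one row to a line, values as JSON. send_rows: Moves the arm, as the interface text tells. Its arguments: {"type":"object","properties":{"rows":{"type":"array","items":{"type":"object","properties":{"delta_pos":{"type":"array","items":{"type":"number"}},"rotation":{"type":"array","items":{"type":"number"}}}}},"claw":{"type":"number"},"force":{"type":"number"}},"required":["rows"]}

```bash
mkdir -p pics; cat > h.py <<'E'
import numpy as np,cv2
from station import bot
def world(im,u,v):
    z=im["range_z"][int(v),int(u)]; p=np.linalg.inv(im["mtx"])@[u,v,1]*z
    return im["R"].T@(p-im["t"])
def cloud(im):
    z=im["range_z"]; v,u=np.indices(z.shape)
    p=np.stack([u,v,np.ones_like(u)],-1)@np.linalg.inv(im["mtx"]).T*z[...,None]
    return (p-im["t"])@im["R"]
E
python3 - <<'E'
from h import *
for n in("top","scene"):
    im=bot.get_image(n); cv2.imwrite(f"pics/{n}0.png",im["frame"]); np.savez(f"{n}0.npz",**im)
    print(n,(im["range_z"]>0).mean(),-im["R"].T@im["t"])
print(bot.state())
E
```

```text
top 0.9959566326530612 [ 455.32829802    8.04063322 1351.55649808]
scene 0.996062925170068 [1281.38835434  263.29633753  857.89884004]
{'time': 0.1, 'qpos': array([ 6.02110966e+01,  5.03616771e+00,  7.86160573e+01, -1.92003477e-03,
        9.64625199e+01, -5.90778183e+00]), 'joint_vel': array([ 0.08152788, -0.13324252, -0.22923611, -0.03634651,  0.02631234,
        0.05639439]), 'joint_torque': array([ 2.19525493e-03, -3.41251230e+01, -3.03302979e+01,  7.20100547e-02,
        3.04641528e-02, -1.09172659e-04]), 'position': array([222.45275099, 502.5044493 , 223.20909552]), 'tcp_rot': array([-1.79885668e+02, -9.91228387e-03,  1.56118654e+02]), 'contact_force': array([ 0.43314228,  0.16803981, -0.09481387]), 'torque': array([ 0.02184308, -0.02152168, -0.00712286]), 'finger_force': 0.0, 'grip_width': 93.96374545711895}
```

View pics/top0.png

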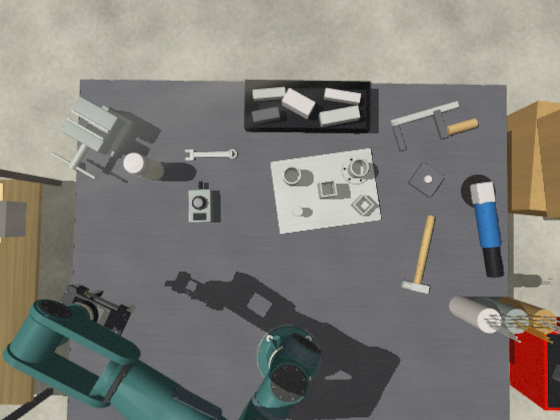

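View pics/scene0.png

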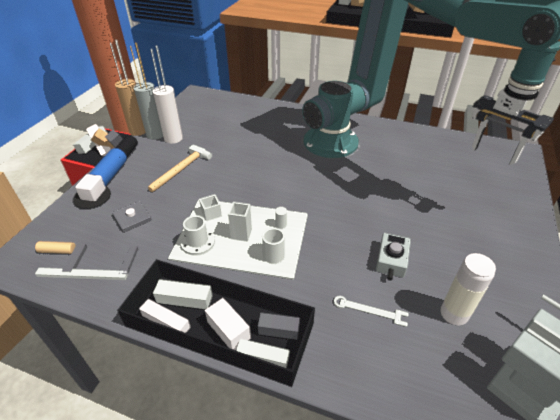

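The flanged pipe is at top (357,169). The square tubes are at (327,188), in the middle, and (364,204). The button is at (199,203). Next I'll measure their heights and centres.

```bash
python3 - <<'E'
from h import *
im=dict(np.load("top0.npz")); C=cloud(im)
f=im["frame"]
for n,u,v,r,lo,hi in [("fl",357,169,22,78,105),("mid",327,188,16,45,125),("corner",364,204,17,45,125),("pp",292,176,18,78,105),("bar",300,212,14,55,85),("btn",199,203,22,30,90),("plate",310,195,3,0,20)]:
    P=C[v-r:v+r,u-r:u+r].reshape(-1,3); P=P[(P[:,2]>lo)&(P[:,2]<hi)]
    if len(P)==0: print(n,"none");continue
    zt=np.percentile(P[:,2],90); 
    Q=P[P[:,2]>zt-6]
    print(n,len(P),zt.round(1),len(Q),Q.mean(0).round(1),"mid",((Q.min(0)+Q.max(0))/2).round(1),(np.ptp(Q,axis=0)).round(1), P[:,2].max())
# hist of tops
print(C[196:210:1,190:210:2,2].round(0).astype(int))
c=cv2.resize(f[140:240,180:390],None,fx=3.8,fy=3.8,interpolation=cv2.INTER_CUBIC); cv2.imwrite("pics/crop.png",c)
E
```

```text
fl 104 92.2 73 [ 636.7 -224.3   90. ] mid [ 637.3 -223.2   91.4] [56.1 56.8 10. ] 96.356157370202
mid 168 111.2 79 [ 565.6 -121.   109.6] mid [ 565.7 -119.9  110.9] [55.1 52.1 11.3] 116.53544586694775
corner 94 62.1 65 [ 516.8 -242.7   60. ] mid [ 517.3 -240.7   60.6] [66.4 65.6  8.8] 64.95891432289015
pp 91 91.6 80 [611.2  -2.7  89.2] mid [609.5  -3.5  90.8] [59.2 55.4  9.9] 95.74635525413838
bar 83 72.4 76 [492.6 -25.   69.9] mid [492.  -25.1  70.5] [29.5 29.6  7.6] 74.27435121449977
btn 756 60.1 133 [515.7 302.1  62. ] mid [517.1 302.9  63.7] [43.4 43.7 19.2] 73.29327199454086
plate 36 12.5 34 [553.1 -67.5   9.8] mid [552.7 -67.1  11.3] [17.4 17.5  8.1] 15.35741910737334
[[42 48 43 44 55 57 43 42 46 43]
 [44 46 46 57 57 55 54 45 44 46]
 [49 47 57 58 64 54 54 50 45 42]
 [41 48 55 68 69 67 55 55 43 44]
 [42 54 62 65 71 66 61 61 46 42]
 [41 56 65 66 68 73 65 57 44 41]
 [46 57 66 68 70 66 66 54 48 45]
 [40 54 67 64 67 64 63 55 50 45]
 [45 60 69 67 71 68 59 57 40 45]
 [44 56 65 70 63 68 61 57 42 44]
 [46 42 59 70 65 64 60 48 42 42]
 [44 46 60 65 69 67 55 48 45 46]
 [46 45 54 52 54 58 54 46 47 43]
 [45 43 48 54 55 55 59 45 42 43]]
```

View pics/crop.png

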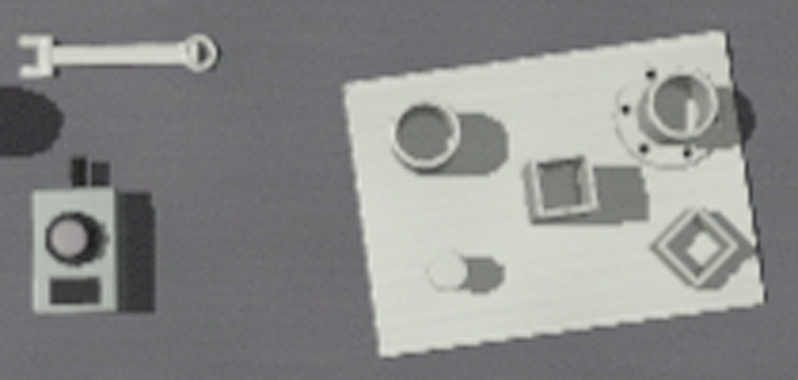

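```bash
cat >> h.py <<'E'
from scipy.spatial.transform import Rotation as Ro
def delta(target):
    s=bot.state(); R=Ro.from_euler("xyz",s["tcp_rot"],degrees=True)
    d=R.inv().apply(np.array(target)-s["position"])
    print("t",round(s["time"],2),"pos",s["position"].round(1),"rot",s["tcp_rot"].round(2),"tool delta",d.round(1),"to level rotvec",
      (R.inv()*Ro.from_euler("xyz",[180,0,s["tcp_rot"][2]],degrees=True)).as_rotvec(degrees=True).round(2))
E
python3 - <<'E'
from h import *
im=dict(np.load("top0.npz"))
def ray(u,v,z):
    d=im["R"].T@np.linalg.inv(im["mtx"])@[u,v,1]; o=-im["R"].T@im["t"]
    return o+d*(z-o[2])/d[2]
for n,a,b,z in [("fl",682,105,90),("tall",562,187,110),("btn",70,237,67)]:
    print(n,ray(180+a/3.8-.4,140+b/3.8-.4,z).round(1))
delta([637,-224,250]); delta([222.45,502.5,250])
E
```

```text
fl [ 637.9 -222.    90. ]
tall [ 564.5 -118.4  110. ]
btn [518.4 302.2  67. ]
t 0.1 pos [222.5 502.5 223.2] rot [-1.7989e+02 -1.0000e-02  1.5612e+02] tool delta [-673.2 -496.5  -25.9] to level rotvec [-0.11 -0.01  0.  ]
t 0.1 pos [222.5 502.5 223.2] rot [-1.7989e+02 -1.0000e-02  1.5612e+02] tool delta [  0.   -0.1 -26.8] to level rotvec [-0.11 -0.01  0.  ]
```

Request:
send_rows([
  {"delta_pos": [-0.014,-0.01,-0.006],"rotation": [0,0,0]},
  {"delta_pos": [-0.028,-0.02,-0.006],"rotation": [0,0,0]},
  {"delta_pos": [-0.028,-0.02,-0.006],"rotation": [0,0,0]},
  {"delta_pos": [-0.028,-0.02,-0.006],"rotation": [0,0,0]},
  {"delta_pos": [-0.028,-0.02,-0.006],"rotation": [0,0,0]},
  {"delta_pos": [-0.028,-0.02,0],"rotation": [0,0,0]},
  {"delta_pos": [-0.028,-0.02,0],"rotation": [0,0,0]},
  {"delta_pos": [-0.028,-0.02,0],"rotation": [0,0,0]},
], claw=1, force=5)

```text
time: 1.1
position: [354.5, 278.8, 254.7]
tcp_rot: [180.0, 0.0, 156.1]
contact_force: [1.0, 0.1, 0.6]
grip_width: 17.0
finger_force: 0.0
```

Request:
send_rows([
  {"delta_pos": [-0.028,-0.02,0],"rotation": [0,0,0]},
  {"delta_pos": [-0.028,-0.02,0],"rotation": [0,0,0]},
  {"delta_pos": [-0.028,-0.02,0],"rotation": [0,0,0]},
  {"delta_pos": [-0.028,-0.02,0],"rotation": [0,0,0]},
  {"delta_pos": [-0.028,-0.02,0],"rotation": [0,0,0]},
  {"delta_pos": [-0.028,-0.02,0],"rotation": [0,0,0]},
  {"delta_pos": [-0.028,-0.02,0],"rotation": [0,0,0]},
  {"delta_pos": [-0.028,-0.02,0],"rotation": [0,0,0]},
])

```text
time: 2.1
position: [494.0, 41.8, 254.7]
tcp_rot: [-180.0, 0.0, 156.1]
contact_force: [-0.3, 0.2, 1.4]
grip_width: 0.4
finger_force: 0.0
```

```bash
python3 -c "
from h import *
delta([637.5,-223,250]);print(bot.state()['grip_width'])"
```

```text
t 2.1 pos [494.   41.8 254.7] rot [-1.8000e+02  3.0000e-02  1.5607e+02] tool delta [-238.5 -183.9    4.9] to level rotvec [-0.    0.03 -0.  ]
0.44392070733590416
```

Request:
send_rows([
  {"delta_pos": [-0.032,-0.025,0],"rotation": [0,0,0]},
  {"delta_pos": [-0.032,-0.025,0],"rotation": [0,0,0]},
  {"delta_pos": [-0.032,-0.025,0],"rotation": [0,0,0]},
  {"delta_pos": [-0.032,-0.025,0],"rotation": [0,0,0]},
  {"delta_pos": [-0.032,-0.025,0],"rotation": [0,0,0]},
  {"delta_pos": [-0.032,-0.025,0],"rotation": [0,0,0]},
  {"delta_pos": [-0.032,-0.025,0],"rotation": [0,0,0]},
  {"delta_pos": [-0.0145,-0.009,0],"rotation": [0,0,0]},
])

```text
time: 3.1
position: [637.1, -224.2, 253.7]
tcp_rot: [-180.0, -0.1, 156.0]
contact_force: [-0.4, -0.1, 0.1]
grip_width: 0.5
finger_force: 0.0
```

```bash
python3 - <<'E'
from h import *
im=bot.get_image("wrist"); cv2.imwrite("pics/w1.png",im["frame"]); np.savez("w1.npz",**im)
delta([637.5,-223,129])
C=cloud(im); print(-im["R"].T@im["t"])
for n,c,lo,hi,r in[("fl",(637,-223),82,98,40),("tall",(565,-119),102,118,40)]:
    m=(np.hypot(C[...,0]-c[0],C[...,1]-c[1])<r)&(C[...,2]>lo)&(C[...,2]<hi)
    P=C[m]; 
    if len(P): print(n,len(P),np.median(P[:,2]).round(1),((np.percentile(P,1,axis=0)+np.percentile(P,99,axis=0))/2).round(1),np.ptp(P,axis=0).round(1))
E
```

```text
t 3.15 pos [ 637.7 -225.3  253.2] rot [-1.7992e+02 -2.0000e-02  1.5590e+02] tool delta [  1.    2.2 124.2] to level rotvec [-0.08 -0.02  0.  ]
[ 577.46535024 -197.89401325  414.63246607]
fl 809 90.1 [ 638.7 -221.2   87.3] [59.2 59.1 10.6]
tall 1149 110.2 [ 567.  -118.9  107.3] [56.6 57.  11. ]
```

View pics/w1.png

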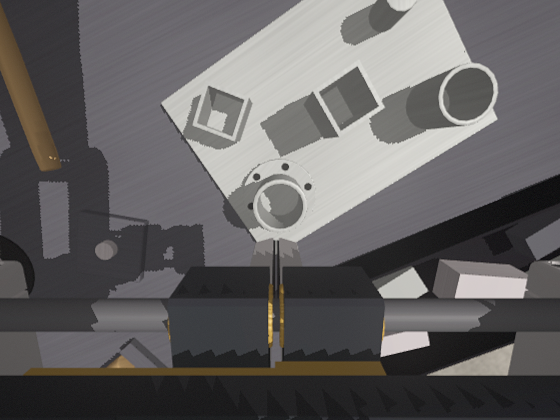

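The wrist view shows the flanged pipe at (279,205) and the tall tube at (348,99), with the fingers shut. Both rims measure the right height (90 and 110 mm). Next I descend over the flange.

Request:
send_rows([
  {"delta_pos": [0,0,0.015],"rotation": [0,0,0]},
  {"delta_pos": [0,0,0.025],"rotation": [0,0,0]},
  {"delta_pos": [0,0,0.025],"rotation": [0,0,0]},
  {"delta_pos": [0,0,0.025],"rotation": [0,0,0]},
  {"delta_pos": [0,0,0.018],"rotation": [0,0,0]},
  {"delta_pos": [0,0,0.008],"rotation": [0,0,0]},
  {"delta_pos": [0,0,0],"rotation": [0,0,0]},
  {"delta_pos": [0,0,0],"rotation": [0,0,0]},
])

```text
time: 4.15
position: [638.2, -221.2, 139.6]
tcp_rot: [180.0, 0.1, 156.1]
contact_force: [-0.5, -0.3, -0.2]
grip_width: 0.5
finger_force: 0.0
```

```bash
python3 -c "
from h import *
delta([638,-222,129])"
```

```text
t 4.15 pos [ 638.2 -221.2  139.6] rot [1.7999e+02 1.3000e-01 1.5613e+02] tool delta [-0.1 -0.8 10.6] to level rotvec [0.01 0.13 0.  ]
```

Centred to within 1 mm, so I go down the last 10 mm and hold.

Request:
send_rows([
  {"delta_pos": [0,0,0.005],"rotation": [0,0,0]},
  {"delta_pos": [0,-0.0005,0.005],"rotation": [0,0,0]},
  {"delta_pos": [0,0,0],"rotation": [0,0,0]},
  {"delta_pos": [0,0,0],"rotation": [0,0,0]},
  {"delta_pos": [0,0,0],"rotation": [0,0,0]},
  {"delta_pos": [0,0,0],"rotation": [0,0,0]},
  {"delta_pos": [0,0,0],"rotation": [0,0,0]},
  {"delta_pos": [0,0,0],"rotation": [0,0,0]},
])

```text
time: 5.15
position: [637.4, -221.5, 128.3]
tcp_rot: [180.0, 0.0, 156.1]
contact_force: [0.1, -1.2, -1.1]
grip_width: 0.2
finger_force: 0.0
```

Request:
send_rows([
  {"delta_pos": [0,0,0]},
  {"delta_pos": [0,0,0]},
  {"delta_pos": [0,0,0]},
  {"delta_pos": [0,0,0]},
  {"delta_pos": [0,0,0]},
  {"delta_pos": [0,0,0]},
  {"delta_pos": [0,0,0]},
  {"delta_pos": [0,0,0]},
])

```text
validation failed for argument at $.ro...
```

Request:
send_rows([
  {"delta_pos": [0,0,0]},
  {"delta_pos": [0,0,0]},
  {"delta_pos": [0,0,0]},
  {"delta_pos": [0,0,0]},
  {"delta_pos": [0,0,0]},
  {"delta_pos": [0,0,0]},
  {"delta_pos": [0,0,0]},
  {"delta_pos": [0,0,0]},
])

```text
validation failed for argument at $.ro...
```

```bash
python3 -c "
from h import *
delta([565.5,-119,149])"
```

```text
t 5.15 pos [ 637.4 -221.5  128.3] rot [1.8000e+02 1.0000e-02 1.5612e+02] tool delta [107.3  64.6 -20.7] to level rotvec [0.   0.01 0.  ]
```

Each row needs its rotation, so I resend the two holds.

Request:
send_rows([
  {"delta_pos": [0,0,0],"rotation": [0,0,0]},
  {"delta_pos": [0,0,0],"rotation": [0,0,0]},
  {"delta_pos": [0,0,0],"rotation": [0,0,0]},
  {"delta_pos": [0,0,0],"rotation": [0,0,0]},
  {"delta_pos": [0,0,0],"rotation": [0,0,0]},
  {"delta_pos": [0,0,0],"rotation": [0,0,0]},
  {"delta_pos": [0,0,0],"rotation": [0,0,0]},
  {"delta_pos": [0,0,0],"rotation": [0,0,0]},
])

```text
time: 6.15
position: [637.4, -221.5, 128.3]
tcp_rot: [180.0, 0.0, 156.1]
contact_force: [0.1, 0.8, 0.3]
grip_width: 0.8
finger_force: 0.0
```

Request:
send_rows([
  {"delta_pos": [0,0,0],"rotation": [0,0,0]},
  {"delta_pos": [0,0,0],"rotation": [0,0,0]},
  {"delta_pos": [0,0,0],"rotation": [0,0,0]},
  {"delta_pos": [0,0,0],"rotation": [0,0,0]},
  {"delta_pos": [0,0,0],"rotation": [0,0,0]},
  {"delta_pos": [0,0,0],"rotation": [0,0,0]},
  {"delta_pos": [0,0,0],"rotation": [0,0,0]},
  {"delta_pos": [0,0,0],"rotation": [0,0,0]},
])

```text
time: 7.15
position: [637.4, -221.5, 128.3]
tcp_rot: [180.0, 0.0, 156.1]
contact_force: [-0.4, -0.2, -0.2]
grip_width: 0.4
finger_force: 0.0
```

```bash
python3 -c "
from h import *
delta([565.5,-119,149])"
```

```text
t 7.15 pos [ 637.4 -221.5  128.3] rot [179.99   0.   156.12] tool delta [107.2  64.6 -20.7] to level rotvec [0.01 0.   0.  ]
```

Request:
send_rows([
  {"delta_pos": [0,0,0],"rotation": [0,0,0]},
  {"delta_pos": [0,0,0],"rotation": [0,0,0]},
  {"delta_pos": [0,0,0],"rotation": [0,0,0]},
  {"delta_pos": [0,0,-0.02],"rotation": [0,0,0]},
  {"delta_pos": [0,0,-0.03],"rotation": [0,0,0]},
  {"delta_pos": [0.005,0.003,-0.03],"rotation": [0,0,0]},
  {"delta_pos": [0.02,0.012,-0.01],"rotation": [0,0,0]},
  {"delta_pos": [0.025,0.015,0],"rotation": [0,0,0]},
])

```text
time: 8.15
position: [604.6, -174.1, 221.9]
tcp_rot: [180.0, 0.3, 156.1]
contact_force: [0.4, 0.1, -0.3]
grip_width: 0.6
finger_force: 0.0
```

Request:
send_rows([
  {"delta_pos": [0.025,0.015,0],"rotation": [0,0,0]},
  {"delta_pos": [0.022,0.014,0],"rotation": [0,0,0]},
  {"delta_pos": [0.01,0.0055,0],"rotation": [0,0,0]},
  {"delta_pos": [0,0,0.014],"rotation": [0,0,0]},
  {"delta_pos": [0,0,0.02],"rotation": [0,0,0]},
  {"delta_pos": [0,0,0.02],"rotation": [0,0,0]},
  {"delta_pos": [0,0,0.005],"rotation": [0,0,0]},
  {"delta_pos": [0,0,0],"rotation": [0,0,0]},
])

```text
time: 9.15
position: [565.7, -119.7, 158.6]
tcp_rot: [-180.0, -0.1, 156.1]
contact_force: [0.8, 0.0, 0.6]
grip_width: 0.5
finger_force: 0.0
```

```bash
python3 -c "
from h import *
delta([565.5,-119,149])"
```

```text
t 9.15 pos [ 565.7 -119.7  158.6] rot [-1.7999e+02 -6.0000e-02  1.5608e+02] tool delta [0.4 0.5 9.6] to level rotvec [-0.01 -0.06  0.  ]
```

Request:
send_rows([
  {"delta_pos": [0,0.0005,0.005],"rotation": [0,0,0]},
  {"delta_pos": [0,0,0.0045],"rotation": [0,0,0]},
  {"delta_pos": [0,0,0],"rotation": [0,0,0]},
  {"delta_pos": [0,0,0],"rotation": [0,0,0]},
  {"delta_pos": [0,0,0],"rotation": [0,0,0]},
  {"delta_pos": [0,0,0],"rotation": [0,0,0]},
  {"delta_pos": [0,0,0],"rotation": [0,0,0]},
  {"delta_pos": [0,0,0],"rotation": [0,0,0]},
])

```text
time: 10.15
position: [565.9, -118.7, 149.8]
tcp_rot: [180.0, 0.0, 156.1]
contact_force: [0.0, -0.7, -0.1]
grip_width: 0.3
finger_force: 0.0
```

Request:
send_rows([
  {"delta_pos": [0,0,0],"rotation": [0,0,0]},
  {"delta_pos": [0,0,0],"rotation": [0,0,0]},
  {"delta_pos": [0,0,0],"rotation": [0,0,0]},
  {"delta_pos": [0,0,0],"rotation": [0,0,0]},
  {"delta_pos": [0,0,0],"rotation": [0,0,0]},
  {"delta_pos": [0,0,0],"rotation": [0,0,0]},
  {"delta_pos": [0,0,0],"rotation": [0,0,0]},
  {"delta_pos": [0,0,0],"rotation": [0,0,0]},
])

```text
time: 11.15
position: [565.9, -118.7, 149.8]
tcp_rot: [180.0, -0.0, 156.1]
contact_force: [0.1, -0.5, 0.6]
grip_width: 0.4
finger_force: 0.0
```

Request:
send_rows([
  {"delta_pos": [0,0,0],"rotation": [0,0,0]},
  {"delta_pos": [0,0,0],"rotation": [0,0,0]},
  {"delta_pos": [0,0,0],"rotation": [0,0,0]},
  {"delta_pos": [0,0,0],"rotation": [0,0,0]},
  {"delta_pos": [0,0,0],"rotation": [0,0,0]},
  {"delta_pos": [0,0,0],"rotation": [0,0,0]},
  {"delta_pos": [0,0,0],"rotation": [0,0,0]},
  {"delta_pos": [0,0,0],"rotation": [0,0,0]},
])

```text
time: 12.15
position: [565.9, -118.7, 149.8]
tcp_rot: [180.0, -0.0, 156.1]
contact_force: [0.1, -0.6, 0.4]
grip_width: 0.4
finger_force: 0.0
```

Request:
send_rows([
  {"delta_pos": [0,0,0],"rotation": [0,0,0]},
  {"delta_pos": [0,0,0],"rotation": [0,0,0]},
  {"delta_pos": [0,0,0],"rotation": [0,0,0]},
  {"delta_pos": [0,0,-0.02],"rotation": [0,0,0]},
  {"delta_pos": [0,0,-0.03],"rotation": [0,0,0]},
  {"delta_pos": [0,0,-0.03],"rotation": [0,0,0]},
  {"delta_pos": [0,0,-0.02],"rotation": [0,0,0]},
  {"delta_pos": [0,0,0],"rotation": [0,0,0]},
])

```text
time: 13.15
position: [566.8, -119.0, 252.0]
tcp_rot: [180.0, 0.3, 156.1]
contact_force: [-0.3, -0.1, -1.0]
grip_width: 0.8
finger_force: 0.0
```

```bash
python3 -c "
from h import *
delta([517,302.5,150])"
```

```text
t 13.15 pos [ 566.8 -119.   252. ] rot [179.97   0.26 156.12] tool delta [216.6 365.2 101.2] to level rotvec [0.03 0.26 0.  ]
```

Request:
send_rows([
  {"delta_pos": [0.009,0.015,0],"rotation": [0,0,0]},
  {"delta_pos": [0.018,0.03,0],"rotation": [0,0,0]},
  {"delta_pos": [0.018,0.03,0],"rotation": [0,0,0]},
  {"delta_pos": [0.018,0.03,0],"rotation": [0,0,0]},
  {"delta_pos": [0.018,0.03,0],"rotation": [0,0,0]},
  {"delta_pos": [0.018,0.03,0],"rotation": [0,0,0]},
  {"delta_pos": [0.018,0.03,0],"rotation": [0,0,0]},
  {"delta_pos": [0.018,0.03,0],"rotation": [0,0,0]},
])

```text
time: 14.15
position: [532.0, 143.7, 247.9]
tcp_rot: [-179.9, -0.2, 156.2]
contact_force: [0.5, 0.3, 0.5]
grip_width: 0.7
finger_force: 0.0
```

Request:
send_rows([
  {"delta_pos": [0.018,0.03,0],"rotation": [0,0,0]},
  {"delta_pos": [0.018,0.03,0.01],"rotation": [0,0,0]},
  {"delta_pos": [0.018,0.03,0.02],"rotation": [0,0,0]},
  {"delta_pos": [0.018,0.03,0.02],"rotation": [0,0,0]},
  {"delta_pos": [0.009,0.02,0.02],"rotation": [0,0,0]},
  {"delta_pos": [0,0,0.02],"rotation": [0,0,0]},
  {"delta_pos": [0,0,0.01],"rotation": [0,0,0]},
  {"delta_pos": [0,0,0],"rotation": [0,0,0]},
])

```text
time: 15.15
position: [515.5, 302.0, 148.4]
tcp_rot: [-179.9, -0.1, 156.1]
contact_force: [0.3, 0.2, 0.2]
grip_width: 0.6
finger_force: 0.0
```

```bash
python3 - <<'E'
from h import *
im=bot.get_image("wrist"); delta([517,302.5,86]); cv2.imwrite("pics/w2.png",im["frame"])
C=cloud(im); m=(np.hypot(C[...,0]-517,C[...,1]-302)<30)&(C[...,2]>61)&(C[...,2]<74)
P=C[m];
if len(P): print(len(P),np.median(P,axis=0).round(1),((np.percentile(P,1,axis=0)+np.percentile(P,99,axis=0))/2).round(1),np.ptp(P,axis=0))
E
```

```text
t 15.2 pos [516.1 302.1 149.6] rot [-1.7998e+02 -2.0000e-02  1.5608e+02] tool delta [-0.7  0.7 63.6] to level rotvec [-0.02 -0.02  0.  ]
1040 [515.3 306.8  67.3] [516.2 305.8  65.6] [30.64060588 31.45614139  8.44209618]
```

View pics/w2.png

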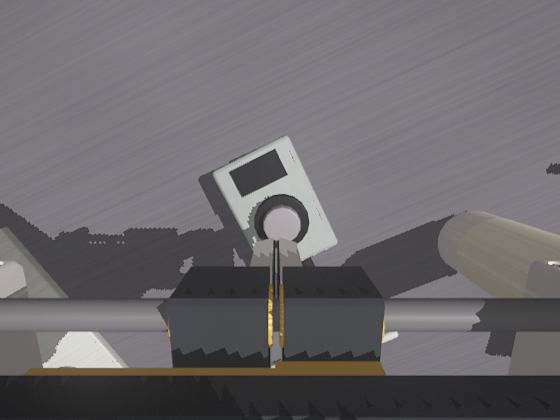

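The button is at (283,224), just under the fingertips, with its top at about 67 mm. The spray can is at the right of the view (470,245). It is 190 mm tall, so I check its clearance to the gripper body.

```bash
python3 - <<'E'
from h import *
C=cloud(dict(np.load("top0.npz")))
R=Ro.from_euler("z",156.1,degrees=True).as_matrix()
m=(C[...,2]>100)&(np.hypot(C[...,0]-517,C[...,1]-304)<260)&(C[...,1]>250)&(C[...,0]>450)
P=C[m]; print(len(P),P.min(0).round(),P.max(0).round())
r=P-[517,304,0]; t=r@[[-.914,.405],[.405,.914],[0,0]] if 0 else np.c_[r@[-.914,.405,0],r@[.405,.914,0]]
print("tool x",t[:,0].min(),t[:,0].max(),"tool y",t[:,1].min(),t[:,1].max())
E
```

```text
571 [593. 437. 100.] [659. 500. 197.]
tool x -65.43885355121952 0.5495959090581708 tool y 162.43717846249723 225.85911106955783
```

The can clears the body by more than 70 mm. I descend to just above the button.

Request:
send_rows([
  {"delta_pos": [0,0.002,0.01],"rotation": [0,0,0]},
  {"delta_pos": [0,0,0.015],"rotation": [0,0,0]},
  {"delta_pos": [0,0,0.015],"rotation": [0,0,0]},
  {"delta_pos": [0,0,0.01],"rotation": [0,0,0]},
  {"delta_pos": [0,0,0.006],"rotation": [0,0,0]},
  {"delta_pos": [0,0,0.003],"rotation": [0,0,0]},
  {"delta_pos": [0,0,0],"rotation": [0,0,0]},
  {"delta_pos": [0,0,0],"rotation": [0,0,0]},
])

```text
time: 16.2
position: [517.3, 304.5, 91.4]
tcp_rot: [179.9, 0.0, 156.1]
contact_force: [0.7, 0.9, 0.0]
grip_width: 0.5
finger_force: 0.0
```

Request:
send_rows([
  {"delta_pos": [0,0,0.001],"rotation": [0,0,0]},
  {"delta_pos": [0,0,0.001],"rotation": [0,0,0]},
  {"delta_pos": [0,0,0.001],"rotation": [0,0,0]},
  {"delta_pos": [0,0,0.001],"rotation": [0,0,0]},
  {"delta_pos": [0,0,0.001],"rotation": [0,0,0]},
  {"delta_pos": [0,0,0.001],"rotation": [0,0,0]},
  {"delta_pos": [0,0,0.001],"rotation": [0,0,0]},
  {"delta_pos": [0,0,0],"rotation": [0,0,0]},
])

```text
time: 17.2
position: [516.9, 304.3, 84.0]
tcp_rot: [180.0, 0.0, 156.1]
contact_force: [-1.4, 0.0, 2.5]
grip_width: 0.8
finger_force: 1.3
```

Request:
send_rows([
  {"delta_pos": [0,0,0.001],"rotation": [0,0,0]},
  {"delta_pos": [0,0,0.001],"rotation": [0,0,0]},
  {"delta_pos": [0,0,0.001],"rotation": [0,0,0]},
  {"delta_pos": [0,0,0.001],"rotation": [0,0,0]},
  {"delta_pos": [0,0,0],"rotation": [0,0,0]},
  {"delta_pos": [0,0,0],"rotation": [0,0,0]},
  {"delta_pos": [0,0,0],"rotation": [0,0,0]},
  {"delta_pos": [0,0,0],"rotation": [0,0,0]},
])

```text
time: 18.2
position: [517.0, 304.3, 80.1]
tcp_rot: [180.0, 0.0, 156.1]
contact_force: [-1.9, -1.2, 5.0]
grip_width: 0.7
finger_force: 2.6
```

Around 5 N. I press on gently until the force rises steeply, which marks the end stop.

Request:
send_rows([
  {"delta_pos": [0,0,0.0005],"rotation": [0,0,0]},
  {"delta_pos": [0,0,0.0005],"rotation": [0,0,0]},
  {"delta_pos": [0,0,0],"rotation": [0,0,0]},
  {"delta_pos": [0,0,0],"rotation": [0,0,0]},
  {"delta_pos": [0,0,0],"rotation": [0,0,0]},
  {"delta_pos": [0,0,0],"rotation": [0,0,0]},
  {"delta_pos": [0,0,0],"rotation": [0,0,0]},
  {"delta_pos": [0,0,0],"rotation": [0,0,0]},
])

```text
time: 19.2
position: [517.0, 304.3, 80.0]
tcp_rot: [180.0, 0.0, 156.1]
contact_force: [-3.7, -1.8, 8.0]
grip_width: 0.6
finger_force: 4.2
```

The motion stalled at 80.0 with the force rising, so this is the end stop. I nudge slightly more to be sure, then release.

Request:
send_rows([
  {"delta_pos": [0,0,0.001],"rotation": [0,0,0]},
  {"delta_pos": [0,0,0],"rotation": [0,0,0]},
  {"delta_pos": [0,0,0],"rotation": [0,0,0]},
  {"delta_pos": [0,0,0],"rotation": [0,0,0]},
  {"delta_pos": [0,0,0],"rotation": [0,0,0]},
  {"delta_pos": [0,0,0],"rotation": [0,0,0]},
  {"delta_pos": [0,0,0],"rotation": [0,0,0]},
  {"delta_pos": [0,0,0],"rotation": [0,0,0]},
])

```text
time: 20.2
position: [517.0, 304.3, 80.0]
tcp_rot: [180.0, 0.0, 156.1]
contact_force: [-5.0, -2.7, 10.6]
grip_width: 0.8
finger_force: 5.7
```

Request:
send_rows([
  {"delta_pos": [0,0,-0.004],"rotation": [0,0,0]},
  {"delta_pos": [0,0,-0.006],"rotation": [0,0,0]},
  {"delta_pos": [0,0,-0.015],"rotation": [0,0,0]},
  {"delta_pos": [0,0,-0.025],"rotation": [0,0,0]},
  {"delta_pos": [0,0,-0.025],"rotation": [0,0,0]},
  {"delta_pos": [0,0,-0.015],"rotation": [0,0,0]},
  {"delta_pos": [0,0,0],"rotation": [0,0,0]},
  {"delta_pos": [0,0,0],"rotation": [0,0,0]},
])

```text
time: 21.2
position: [516.5, 304.1, 166.6]
tcp_rot: [-179.9, -0.1, 156.1]
contact_force: [0.1, 0.0, 0.1]
grip_width: 0.0
finger_force: 0.0
```

```bash
python3 - <<'E'
from h import *
im=bot.get_image("wrist"); C=cloud(im)
m=(np.hypot(C[...,0]-516,C[...,1]-304)<10)&(C[...,2]<80)
print(m.sum(),np.median(C[m][:,2])); cv2.imwrite("pics/w3.png",im["frame"]); im=bot.get_image("top"); cv2.imwrite("pics/t3.png",im["frame"])
d=np.abs(im["frame"].astype(int)-np.load("top0.npz")["frame"]).max(2)[150:235,270:382]; print("plate diff",d.max(),(d>40).sum())
E
```

```text
395 67.47570311572939
plate diff 92 1496
```

View pics/t3.png

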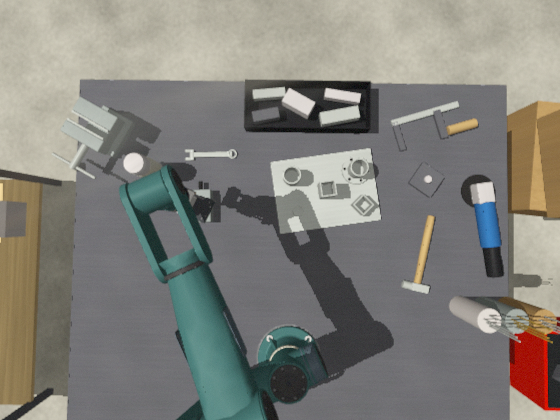

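The button is back out (67.5 mm). All the pieces are where they were, and the image difference on the plate is only the arm's shadow. Handing in.

```bash
python3 -c "
from h import *
print(bot.close_job())"
```

```text
the job is handed in; nothing more can be done
None
```

Job done and handed in at about 21 s: I pointed at the flanged pipe and then the taller tube for over 2 s each, pressed the store button fully in and let it come back out, and touched nothing else.

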